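# Find the inspection cover with the failed catch and push it open

### The arm

A 6-joint arm with a two-finger parallel gripper is mounted at the origin on the work surface. World frame = base frame: x ahead of the robot, y to its left, z up, the work surface at z = 0. Lengths are in m, angles in rad, forces in N, time in s.
With the tool pointing down it reaches from about 0.3 to 1 m from the base axis. Payload 5.1 kg.
Tool frame: the origin (TCP) lies midway between the tips of the shut fingers; the grasp point (between the pads) lies 19 mm behind it; z points along the fingers, y is the line along which they close (so a half turn about z gives the same grasp; the last joint's range is limited). The gripper opens to 95 mm and grips with 3 to 60 N. Pads are 20 mm wide; open, the fingers measure 119 mm over their backs; the gripper's body (75 mm by 180 mm) begins 59 mm behind the grasp point.
Start: joints at [1.037, 0.124, 1.65, -0, 1.367, -0.083], TCP at [0.283, 0.585, 0.215] pointing down, gripper open.
Joint ranges: [-2.61, 2.61], [-1.02, 2.33], [0.03, 2.71], [-1.35, 4.49], [0.32, 2.68], [-2.91, 2.91]. Speed limits (rad/s): [2.57, 2.57, 3.14, 3.14, 3.14, 3.14].

### API

Orientations are given as a unit quaternion [w, x, y, z].
In Python, from plant import robot, imaging, hand_in gives the robot as it stands.
- The arm moves only by the tool servo_tool, never from a script. Its argument "steps" is text: rows parted by semicolons, each of 7 numbers parted by spaces: the shift along the world's x, y, z in mm, then the turn, a rotation vector about the world's x, y, z in degrees, then the finger opening in mm, from 0 to 95.1. In form: tx ty tz wx wy wz grip; .... A call has 1 to 20 rows; each row shifts and turns the commanded pose from where the row before left it; what a row does not reach is not made up. A row lasts 1/8 s, in which the tool goes at most 62.5 mm and 10.7 degrees, less where a joint would pass 70% of its speed; a pose out of reach is approached as far as the arm can. A call is refused whole if a number of a shift passes 62.5 or a number of a turn 10.7, either way. A call with a gripper value outside its range is refused whole. The fingers move at their own pace and stop on an object; "newtons" is the grip in N (left out, the last holds). Time passes only in rows, so rows that do not move let the fingers close. It gives the time, the measured TCP pose, the force, the opening and the grip force at its end, in the units of the state.
- robot.sense(): the state, without advancing time (a new reading comes with each control period).
- imaging.read_camera(name): name is "side" or "top"; returns a dict with "frame" (384x512x3 uint8, blue, green, red), "mtx" (3x3 intrinsics, pixels), "camera_from_world" (4x4, takes a point from world to camera coordinates). Camera axes: x right, y down, z forward; pixel columns grow to the right and rows downward; lengths in m; the calibration is good to about 2 mm. A picture is of the moment at which its call begins. There is no depth.
- hand_in(): hands the job in; it is judged then, once.
The state is a dict: "time_s": time; "qpos": joint angles; "joint_velocities": joint speeds; "effort": joint torques, N m; "tool_pos": TCP position; "ee_rot": TCP orientation; "ft_force": force on the tool from outside, world axes, zero at the start; "torque": the same for the moment, N m; "gripper_width": opening from 0.0 (shut) to 1.0 (fully open); "gripper_force": force on a finger pad.
Only numpy, scipy, OpenCV 4.12 (cv2) and the standard library are available. Lean on these libraries where they do the work, as an engineer would, in place of code of your own. Each camera call takes 0.05 s, during which the arm holds its last target. There are 200 camera calls.

### The job

The catch has failed under one of the four identical inspection covers on the cable trunking, though from above all four look sound. Press lightly with the fingertips on the catch end of each cover (the far end, with the slotted round head) until you find the one that rocks, then push that cover right over until it stands upright and leave it open, so the catch can be replaced. Do not force or clamp any cover, leave the others shut, and leave everything else where it lies.

Things in the scene. Friction and masses are not known exactly. Their poses are not given: they have to be found in the camera images.
- trunking: galvanised steel cable trunking bolted to the shelf, 150 mm wide (its x, away from the robot), 680 long (its y), 100 high; origin at the centre of its underside. Flush in its flat lid lie four identical inspection covers, 120 mm long (x) and 95 wide (y), centred at x = 0, y = +212.5, +92.5, -92.5, -212.5 mm (covers 1 to 4, left to right seen from the robot).
- cover1 (a joint): tilt of the leftmost (+y end) cover, rad: 0 flush, 1.65 fully open. It turns about a rod along y under its middle, 4 mm below its top: the far (catch) half goes down into clear space, the near half rises and cannot go down. A sound catch is springy and gives about 0.5 mm plus 1 mm per 10 N; with the failed one it turns against pivot friction of 0.1 N m (2 to 3 N at the catch). It stays where left.
- cover1_catch (a point): centre of the slotted round catch head (22 mm across, nearly flush) on the top face of the leftmost (+y end) cover, on its far half, 46 mm beyond the pivot line and 14 mm short of the far edge: the place to press. Moves with the cover.
- cover1_near (a point): middle of the near edge of the leftmost (+y end) cover, at its top face, 60 mm on the robot's side of the pivot line. Moves with the cover: it rises as the catch end goes down and swings over on an arc of 60 mm radius about the pivot line. The cover is 4 mm thick.
- cover2 (a joint): tilt of the second from the left cover, rad: 0 flush, 1.65 fully open. It turns about a rod along y under its middle, 4 mm below its top: the far (catch) half goes down into clear space, the near half rises and cannot go down. A sound catch is springy and gives about 0.5 mm plus 1 mm per 10 N; with the failed one it turns against pivot friction of 0.1 N m (2 to 3 N at the catch). It stays where left.
- cover2_catch (a point): centre of the slotted round catch head (22 mm across, nearly flush) on the top face of the second from the left cover, on its far half, 46 mm beyond the pivot line and 14 mm short of the far edge: the place to press. Moves with the cover.
- cover2_near (a point): middle of the near edge of the second from the left cover, at its top face, 60 mm on the robot's side of the pivot line. Moves with the cover: it rises as the catch end goes down and swings over on an arc of 60 mm radius about the pivot line. The cover is 4 mm thick.
- cover3 (a joint): tilt of the third from the left cover, rad: 0 flush, 1.65 fully open. It turns about a rod along y under its middle, 4 mm below its top: the far (catch) half goes down into clear space, the near half rises and cannot go down. A sound catch is springy and gives about 0.5 mm plus 1 mm per 10 N; with the failed one it turns against pivot friction of 0.1 N m (2 to 3 N at the catch). It stays where left.
- cover3_catch (a point): centre of the slotted round catch head (22 mm across, nearly flush) on the top face of the third from the left cover, on its far half, 46 mm beyond the pivot line and 14 mm short of the far edge: the place to press. Moves with the cover.
- cover3_near (a point): middle of the near edge of the third from the left cover, at its top face, 60 mm on the robot's side of the pivot line. Moves with the cover: it rises as the catch end goes down and swings over on an arc of 60 mm radius about the pivot line. The cover is 4 mm thick.
- cover4 (a joint): tilt of the rightmost (-y end) cover, rad: 0 flush, 1.65 fully open. It turns about a rod along y under its middle, 4 mm below its top: the far (catch) half goes down into clear space, the near half rises and cannot go down. A sound catch is springy and gives about 0.5 mm plus 1 mm per 10 N; with the failed one it turns against pivot friction of 0.1 N m (2 to 3 N at the catch). It stays where left.
- cover4_catch (a point): centre of the slotted round catch head (22 mm across, nearly flush) on the top face of the rightmost (-y end) cover, on its far half, 46 mm beyond the pivot line and 14 mm short of the far edge: the place to press. Moves with the cover.
- cover4_near (a point): middle of the near edge of the rightmost (-y end) cover, at its top face, 60 mm on the robot's side of the pivot line. Moves with the cover: it rises as the catch end goes down and swings over on an arc of 60 mm radius about the pivot line. The cover is 4 mm thick.
- fuse_a: black plastic fuse holder, 78 x 58 x 18 mm, lying flat on the trunking lid between covers 2 and 3; origin at the centre of its underside. A bystander.
- fuse_b: the same kind of fuse holder, lying on the shelf in front of the trunking; origin at the centre of its underside. A bystander.
- tape: roll of grey tape, 66 mm across, 19 mm high, lying flat on the left end (+y) of the trunking lid beside cover 1; origin at the centre of its underside. A bystander.
- torch: yellow torch, 180 mm long, 48 mm thick, lying on the shelf behind the trunking; origin on the shelf under its middle. A bystander.
- jar: closed glass jar, 72 mm across, 95 mm high, standing behind the trunking; origin at the centre of its underside. A bystander.
- hammer: small hammer with an aluminium head lying on the shelf behind the trunking at the right. A bystander.
- screwdriver: screwdriver lying on the shelf in front of the trunking. A bystander.
- caddy: blue plastic tool caddy with a clip lid, 160 x 270 mm, 146 mm high to its handle, standing on the shelf beyond the right (-y) end of the trunking; origin at the centre of its underside. A bystander.

How it is judged:
By the outcome, as a careful person would: the job done as asked, in the order asked, and still so for the second after the job is handed in, with the robot touching nothing.
It also fails if it takes over 54 s, if anything falls off the work surface, if the arm or the gripper's body presses on something with over 40 N, if the wrist force passes 120 N, or if a joint passes its speed limit or range.

## Working session

There is one attempt and no reset: what is moved stays moved. The work goes in short steps, Python scripts to look and compute and a tool call to move; the robot and the scene stay as the last step left them, time stands still between calls to the robot, and variables do not carry over. Pictures are saved under pics/ and viewed, at most 10 in all, crops included, and the job is handed in when it is done.

Besides the shell and the picture viewer there is one more tool, called after ">>>" by a JSON object that holds its "name" and its "arguments", one argument or row to a line. servo_tool: Moves the arm, as the interface text tells. Its arguments: {"type":"object","properties":{"steps":{"type":"string"},"newtons":{"type":"number"}},"required":["steps"]}

```bash
mkdir -p pics; python3 - <<'E'
from plant import robot, imaging
import cv2,numpy as np
for n in("top","side"):
    d=imaging.read_camera(n); cv2.imwrite(f"pics/{n}0.png",d["frame"]); np.savez(f"{n}.npz",K=d["mtx"],T=d["camera_from_world"]); print(n,d["mtx"].round(1).tolist(),d["camera_from_world"].round(3).tolist())
s=robot.sense(); print(s)
E
```

```text
top [[399.6, 0.0, 252.1], [0.0, 399.6, 193.4], [0.0, 0.0, 1.0]] [[0.002, -1.0, 0.003, -0.103], [-0.992, -0.002, -0.129, 0.578], [0.129, -0.003, -0.992, 1.244], [0.0, 0.0, 0.0, 1.0]]
side [[498.2, 0.0, 255.6], [0.0, 498.2, 189.2], [0.0, 0.0, 1.0]] [[0.992, -0.125, -0.006, -0.573], [-0.083, -0.624, -0.777, 0.063], [0.093, 0.771, -0.63, 1.426], [0.0, 0.0, 0.0, 1.0]]
{'time_s': 0.1, 'qpos': array([ 1.03741496e+00,  1.24435197e-01,  1.65154793e+00, -6.07851926e-06,
        1.36754810e+00, -8.26205883e-02]), 'joint_velocities': array([-0.00040001, -0.00355127, -0.00407204,  0.0021369 ,  0.00361516,
        0.0005217 ]), 'effort': array([ 4.74134195e-04, -4.18876934e+01, -3.61098182e+01,  7.77252554e-02,
        4.61390766e-02, -5.97842109e-05]), 'tool_pos': array([0.28290572, 0.58453642, 0.21350683]), 'ee_rot': array([-2.91008173e-04,  2.23476442e-01,  9.74708849e-01, -9.24578247e-04]), 'ft_force': array([0.26105291, 0.58781524, 0.53693231]), 'torque': array([-0.03136938,  0.02290632,  0.02584314]), 'gripper_force': 0.0, 'gripper_width': 1.0043285441337453}
```

View pics/top0.png

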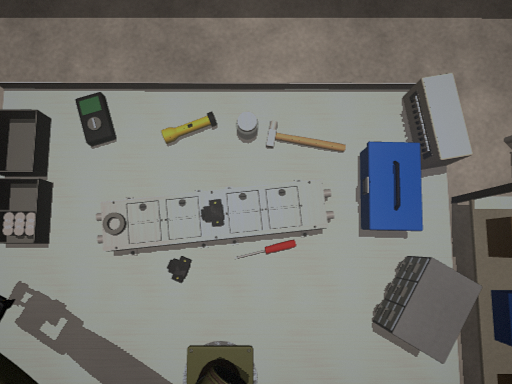

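View pics/side0.png

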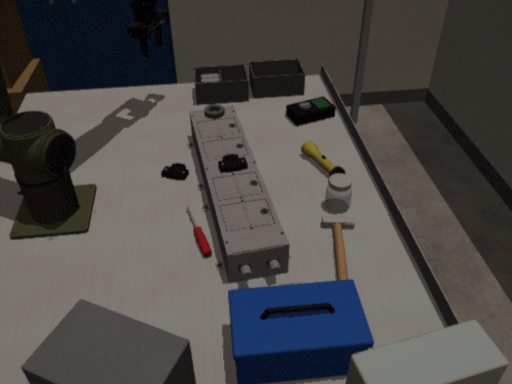

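The top view shows the trunking yawed slightly. The catch heads are near (143,207), (182,201), (243,195) and (281,191), and the tape and fuse holder sit on the lid. Next I'll refine the catch positions by centroid.

```bash
cat > h.py <<'E'
import numpy as np,cv2
def ray(n,u,v,z):
    d=np.load(n+".npz");K,T=d["K"],d["T"];R,t=T[:3,:3],T[:3,3]
    c=-R.T@t;r=R.T@np.linalg.solve(K,[u,v,1]);return c+r*(z-c[2])/r[2]
def blob(n,img,u,v,w=6):
    g=cv2.cvtColor(img,cv2.COLOR_BGR2GRAY).astype(float)[v-w:v+w+1,u-w:u+w+1]
    m=np.clip(np.median(g)-20-g,0,None);y,x=np.mgrid[v-w:v+w+1,u-w:u+w+1]
    return (m*x).sum()/m.sum(),(m*y).sum()/m.sum()
E
python3 - <<'E'
from h import *
for n,l in(("top",[(143,207),(182,201),(243,195),(281,191)]),("side",[(226,126),(240,148),(256,183),(264,211)])):
    im=cv2.imread(f"pics/{n}0.png")
    P=[]
    for u,v in l:
        b=blob(n,im,u,v); p=ray(n,*b,.1);P.append(p);print(n,np.round(b,1),p.round(4))
    P=np.array(P);y=np.array([.2125,.0925,-.0925,-.2125]);f=np.polyfit(y,P,1);yaw=np.arctan2(-f[0][0],f[0][1]);print("scale",np.hypot(*f[0][:2]),"yaw",np.degrees(yaw),"mid",f[1].round(4))
    e=np.array([-np.sin(yaw),np.cos(yaw)]);print((f[1][:2]+y[:,None]*e).round(4).tolist())
a=cv2.imread("pics/top0.png")[175:260,90:340];cv2.imwrite("pics/crop0.png",cv2.resize(a,None,fx=3.2,fy=3.2,interpolation=2))
E
```

```text
top [142.4 205.8] [0.5315 0.2316 0.1   ]
top [181.9 201.5] [0.545  0.1122 0.1   ]
top [242.5 195.2] [ 0.5646 -0.0718  0.1   ]
top [281.5 191.1] [ 0.5774 -0.1908  0.1   ]
scale 0.9998375304541477 yaw 6.172234040465 mid [0.5546 0.0203 0.1   ]
[[0.5318, 0.2316], [0.5447, 0.1123], [0.5646, -0.0717], [0.5775, -0.191]]
side [230.9 125.2] [0.5278 0.2342 0.1   ]
side [239.2 146.4] [0.5421 0.1106 0.1   ]
side [253.9 182.7] [ 0.5642 -0.0699  0.1   ]
side [264.3 210.7] [ 0.5764 -0.1882  0.1   ]
scale 0.9974921314162343 yaw 6.6312108115817825 mid [0.5526 0.0217 0.1   ]
[[0.5281, 0.2327], [0.542, 0.1135], [0.5633, -0.0702], [0.5772, -0.1894]]
```

View pics/crop0.png

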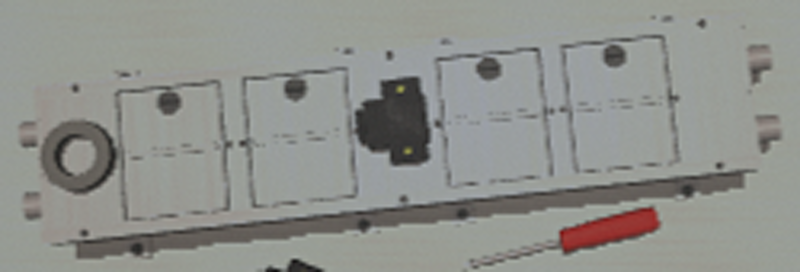

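The catches are at about (0.531,0.232), (0.544,0.112), (0.564,-0.072) and (0.577,-0.191), with yaw about 6.2°. The two views agree. I'll shut the fingers, line up with the trunking and go above cover 1's catch.

>>> {"name": "servo_tool", "arguments": {
  "steps": "25 -35 0 0 0 3.2 0;25 -35 -5 0 0 3.2 0;25 -35 -5 0 0 3.2 0;25 -35 -5 0 0 3.2 0;25 -35 -5 0 0 3.2 0;25 -35 -5 0 0 3.2 0;25 -35 -5 0 0 3.2 0;25 -35 -5 0 0 3.2 0;25 -35 -5 0 0 3.2 0;23 -38 -10 0 0 3.2 0;0 0 0 0 0 0 0;0 0 0 0 0 0 0",
  "newtons": 20
}}

```text
time_s: 1.6
tool_pos: [0.5308, 0.2322, 0.1643]
ee_rot: [-0.0, -0.053, 0.999, 0.0]
ft_force: [-0.6, 0.6, -0.1]
gripper_width: 0.004
gripper_force: 0.0
```

>>> {"name": "servo_tool", "arguments": {
  "steps": "0 0 -20 0 0 0 0;0 0 -20 0 0 0 0;0 0 -15 0 0 0 0;0 0 -5 0 0 0 0;0 0 0 0 0 0 0"
}}

```text
time_s: 2.22
tool_pos: [0.531, 0.2321, 0.1041]
ee_rot: [-0.0, -0.054, 0.999, -0.0]
ft_force: [-0.1, -0.6, -1.0]
gripper_width: 0.007
gripper_force: 0.0
```

>>> {"name": "servo_tool", "arguments": {
  "steps": "0 0 -2 0 0 0 0;0 0 -2 0 0 0 0;0 0 0 0 0 0 0"
}}

```text
time_s: 2.6
tool_pos: [0.5313, 0.232, 0.1008]
ee_rot: [0.0, -0.054, 0.999, 0.0]
ft_force: [0.6, -0.3, -0.3]
gripper_width: 0.007
gripper_force: 0.0
```

>>> {"name": "servo_tool", "arguments": {
  "steps": "0 0 -1 0 0 0 0;0 0 0 0 0 0 0"
}}

```text
time_s: 2.85
tool_pos: [0.5314, 0.2321, 0.1]
ee_rot: [0.0, -0.054, 0.999, 0.0]
ft_force: [-0.5, -0.3, 1.5]
gripper_width: 0.004
gripper_force: 0.7
```

>>> {"name": "servo_tool", "arguments": {
  "steps": "0 0 -1 0 0 0 0;0 0 0 0 0 0 0"
}}

```text
time_s: 3.1
tool_pos: [0.5315, 0.2321, 0.0997]
ee_rot: [0.0, -0.054, 0.999, 0.0]
ft_force: [-1.4, -0.6, 5.4]
gripper_width: 0.004
gripper_force: 2.6
```

>>> {"name": "servo_tool", "arguments": {
  "steps": "0 0 -1 0 0 0 0;0 0 0 0 0 0 0"
}}

```text
time_s: 3.35
tool_pos: [0.5316, 0.2321, 0.0994]
ee_rot: [0.0, -0.054, 0.999, -0.0]
ft_force: [-3.5, -1.6, 7.7]
gripper_width: 0.006
gripper_force: 4.2
```

Cover 1 is sound: the force rises to 8 N with only 0.6 mm of give. On to cover 2.

>>> {"name": "servo_tool", "arguments": {
  "steps": "0 0 16 0 0 0 0;3 -30 5 0 0 0 0;4 -30 0 0 0 0 0;3 -30 0 0 0 0 0;3 -30 0 0 0 0 0;0 0 -10 0 0 0 0;0 0 -7 0 0 0 0;0 0 -2 0 0 0 0;0 0 0 0 0 0 0"
}}

```text
time_s: 4.47
tool_pos: [0.544, 0.1128, 0.0994]
ee_rot: [-0.0, -0.054, 0.999, 0.0]
ft_force: [-0.4, -1.1, 0.5]
gripper_width: 0.006
gripper_force: 0.0
```

>>> {"name": "servo_tool", "arguments": {
  "steps": "0 0 -1 0 0 0 0;0 0 0 0 0 0 0"
}}

```text
time_s: 4.72
tool_pos: [0.5443, 0.1125, 0.0989]
ee_rot: [0.0, -0.054, 0.999, 0.0]
ft_force: [0.6, 0.5, 0.7]
gripper_width: 0.006
gripper_force: 0.6
```

>>> {"name": "servo_tool", "arguments": {
  "steps": "0 0 -1 0 0 0 0;0 0 0 0 0 0 0"
}}

```text
time_s: 4.97
tool_pos: [0.5444, 0.1124, 0.0979]
ee_rot: [0.0, -0.054, 0.999, 0.0]
ft_force: [-0.6, 2.8, 2.5]
gripper_width: 0.006
gripper_force: 1.2
```

>>> {"name": "servo_tool", "arguments": {
  "steps": "0 0 -1 0 0 0 0;0 0 -1 0 0 0 0;0 0 0 0 0 0 0"
}}

```text
time_s: 5.35
tool_pos: [0.5445, 0.112, 0.0957]
ee_rot: [0.0, -0.054, 0.999, -0.0]
ft_force: [0.9, 1.9, 2.3]
gripper_width: 0.005
gripper_force: 1.1
```

Cover 2 rocks: it sinks over 4 mm at a steady 2.3 N. I'll press it down to about 45°.

>>> {"name": "servo_tool", "arguments": {
  "steps": "0 0 -3 0 0 0 0;-1 0 -3 0 0 0 0;-1 0 -4 0 0 0 0;-1 0 -4 0 0 0 0;-1 0 -4 0 0 0 0;-1 0 -4 0 0 0 0;-1 -1 -4 0 0 0 0;0 0 0 0 0 0 0"
}}

```text
time_s: 6.35
tool_pos: [0.5376, 0.111, 0.0689]
ee_rot: [-0.001, -0.054, 0.999, 0.0]
ft_force: [0.8, 0.0, 1.1]
gripper_width: 0.005
gripper_force: 0.4
```

```bash
python3 - <<'E'
from plant import imaging
import cv2
a=imaging.read_camera("side")["frame"][60:260,120:340]
cv2.imwrite("pics/s1.png",cv2.resize(a,None,fx=3,fy=3,interpolation=2))
E
```

```text
(no output)
```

View pics/s1.png

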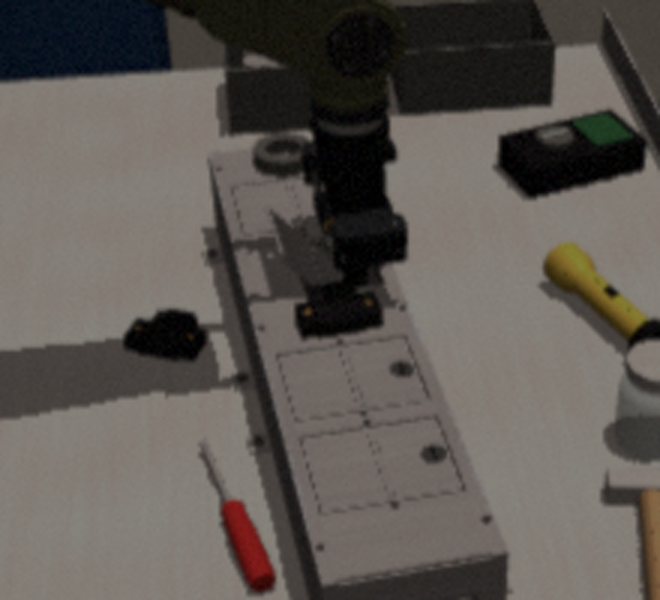

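The picture shows cover 2's near half raised to about 45° (edge near (275,210) in the crop). Nothing else has moved. I'll lift out, come round to the near side and push it over.

>>> {"name": "servo_tool", "arguments": {
  "steps": "0 0 20 0 0 0 0;0 0 40 0 0 0 0;0 0 45 0 0 0 0;0 0 26 0 0 0 0;-30 -3 0 0 0 0 0;-40 -4 0 0 0 0 0;-40 -4 0 0 0 0 0;-14 -2 -10 0 0 0 0;0 0 -30 0 0 0 0;0 0 -30 0 0 0 0;0 0 -10 0 0 0 0;0 0 0 0 0 0 0"
}}

```text
time_s: 7.9
tool_pos: [0.4141, 0.098, 0.1209]
ee_rot: [-0.0, -0.054, 0.999, -0.0]
ft_force: [-0.1, -0.4, -0.8]
gripper_width: 0.006
gripper_force: 0.0
```

>>> {"name": "servo_tool", "arguments": {
  "steps": "8 1 0 0 0 0 0;8 1 0 0 0 0 0;8 1 0 0 0 0 0;8 1 0 0 0 0 0;8 0 0 0 0 0 0;8 1 0 0 0 0 0;8 1 0 0 0 0 0;6 1 0 0 0 0 0;6 0 0 0 0 0 0;0 0 0 0 0 0 0"
}}

```text
time_s: 9.15
tool_pos: [0.4828, 0.1051, 0.1205]
ee_rot: [0.0, -0.054, 0.999, -0.0]
ft_force: [0.2, -0.8, -0.5]
gripper_width: -0.0
gripper_force: 0.0
```

>>> {"name": "servo_tool", "arguments": {
  "steps": "3 0 0 0 0 0 0;2 1 0 0 0 0 0;1 0 0 0 0 0 0;0 0 0 0 0 0 0"
}}

```text
time_s: 9.65
tool_pos: [0.4878, 0.1057, 0.1204]
ee_rot: [-0.001, -0.054, 0.999, -0.0]
ft_force: [-3.3, -2.2, 0.7]
gripper_width: 0.008
gripper_force: 1.9
```

>>> {"name": "servo_tool", "arguments": {
  "steps": "1 0 0 0 0 0 0;0 0 0 0 0 0 0"
}}

```text
time_s: 9.9
tool_pos: [0.4881, 0.1057, 0.1203]
ee_rot: [-0.002, -0.054, 0.999, -0.0]
ft_force: [-6.9, -3.1, 1.9]
gripper_width: 0.004
gripper_force: 3.4
```

```bash
python3 - <<'E'
from plant import imaging
import cv2
a=imaging.read_camera("side")["frame"][60:260,120:340]
cv2.imwrite("pics/s2.png",cv2.resize(a,None,fx=3,fy=3,interpolation=2))
E
```

```text
(no output)
```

View pics/s2.png

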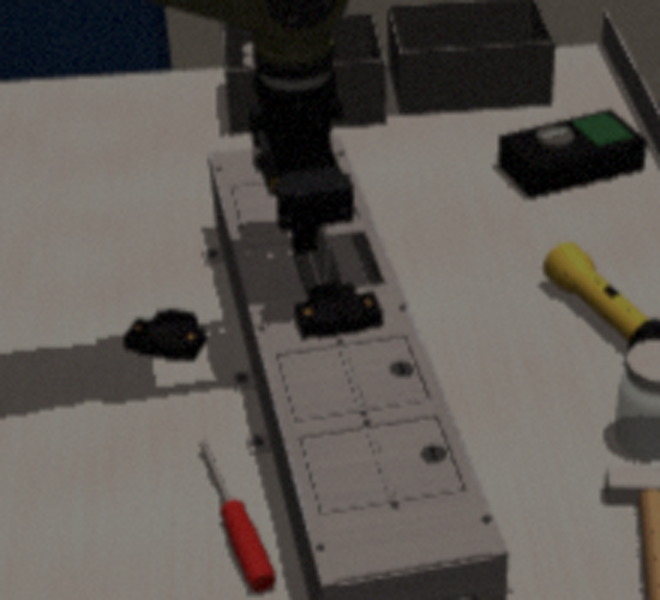

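The cover stands upright against its stop, with the force climbing without further motion. I'll back off and check.

>>> {"name": "servo_tool", "arguments": {
  "steps": "-5 0 0 0 0 0 0;-20 -2 0 0 0 0 0;-40 -4 0 0 0 0 0;-30 0 30 0 0 0 0;-30 0 50 0 0 0 0;-20 0 50 0 0 0 0;0 0 0 0 0 0 0;0 0 0 0 0 0 0"
}}

```text
time_s: 10.95
tool_pos: [0.3445, 0.1003, 0.2505]
ee_rot: [0.001, -0.054, 0.999, 0.0]
ft_force: [-0.6, 0.3, -0.5]
gripper_width: -0.001
gripper_force: 0.0
```

```bash
python3 - <<'E'
from plant import imaging,robot
import cv2,numpy as np
s=imaging.read_camera("side")["frame"][60:260,120:340];t=imaging.read_camera("top")["frame"][150:270,90:340]
s=cv2.resize(s,(385,350),interpolation=2);t=cv2.resize(t,(400,192),interpolation=2)
t=cv2.copyMakeBorder(t,0,158,0,0,cv2.BORDER_CONSTANT)
cv2.imwrite("pics/s3.png",np.hstack([s,t])); print(robot.sense()["tool_pos"])
from h import ray
d=np.load("side.npz");K,T=d["K"],d["T"]
def pr(p):
    q=K@(T[:3,:3]@p+T[:3,3]);return (q[:2]/q[2]-[120,60])*1.75
piv=np.array([.4985,.1075,.096])
ey=np.array([-.108,.994,0]);ex=np.array([.994,.108,0])
for a in(75,90,94.5):
    r=np.radians(a); v=-ex*np.cos(r)*.06+np.array([0,0,.06*np.sin(r)])
    print(a,[pr(piv+v+k*.0475*ey).round(0).tolist() for k in(-1,1)],[pr(piv+k*.0475*ey).round(0).tolist() for k in(-1,1)])
E
```

```text
[0.34389599 0.10006531 0.24891895]
75 [[178.0, 144.0], [168.0, 114.0]] [[189.0, 172.0], [179.0, 141.0]]
90 [[187.0, 142.0], [177.0, 112.0]] [[189.0, 172.0], [179.0, 141.0]]
94.5 [[190.0, 141.0], [180.0, 112.0]] [[189.0, 172.0], [179.0, 141.0]]
```

View pics/s3.png

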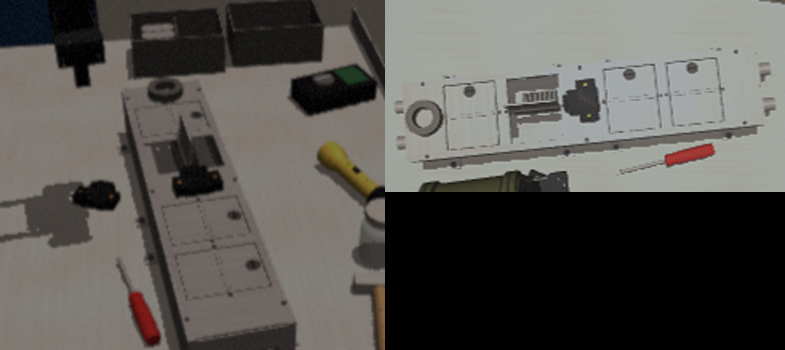

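The picture shows cover 2 upright: its top edge runs from about (181,115), where 90–94° is predicted. The others are shut and the bystanders are in place.

```bash
python3 -c "
from plant import hand_in
print(hand_in())"
```

```text
the job is handed in; nothing more can be done
None
```

Cover 2 (second from the left) had the failed catch; it now stands upright and open, the other covers are shut (1 tested sound, 3 and 4 not pressed since 2 was already found), and the job is handed in.

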